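Fit the drive gear on a washer's splined shaft and hold it home

ROBOT

A 6-joint arm with a two-finger parallel gripper is mounted at the origin on the work surface. World frame = base frame: x ahead of the robot, y to its left, z up, the work surface at z = 0. Lengths are in m, angles in rad, forces in N, time in s.
With the tool pointing down it reaches from about 0.225 to 0.875 m from the base axis. Payload 3.4 kg.
Tool frame: the origin (TCP) lies at the very end of the fingers, on their centre line; the grasp point (between the pads) lies behind it (manip.grasp_offset is the z of the grasp point in the tool frame, in m); z points along the fingers, y is the line along which they close (so a half turn about z gives the same grasp; the last joint's range is limited). The gripper opens to 85 mm and grips with 20 to 120 N. Pads are 22 mm wide; open, the fingers measure 114 mm over their backs; the gripper's body (76 mm by 85 mm) begins 54 mm behind the grasp point. The pads swing forward as they close: fully open they stand 13 mm farther back than shut.
Start: joints at [1.172, 0.276, 1.505, -0, 1.361, -0.121], TCP at [0.158, 0.553, 0.231] pointing down, gripper open.
Joint ranges: [-2.89, 2.89], [-0.75, 2.08], [0.22, 2.7], [-1.18, 4.32], [0.11, 2.71], [-2.7, 2.7]. Speed limits (rad/s): [2.57, 2.57, 3.14, 3.14, 3.14, 3.14].

INTERFACE

Orientations are given as a unit quaternion [w, x, y, z].
In Python, from rig import manip gives the robot as it stands.
- The arm moves only by the shell command python3 -m pendant 'ROWS' [FORCE]. ROWS is JSON, a list of rows, each an object of numbers: "dx", "dy", "dz": the shift along the tool's x, y, z in m; "rx", "ry", "rz": the turn, a rotation vector about the tool's x, y, z in degrees; "hand": the finger opening in m, from 0 to 0.0854. In form: [{"dx": .., "dy": .., "dz": .., "rx": .., "ry": .., "rz": .., "hand": ..}, ...]. A call has 1 to 12 rows; each row shifts and turns the commanded pose from where the row before left it, along the tool's axes as they then stand; what a row does not reach is not made up. A row lasts 1/12 s, in which the tool goes at most 41.7 mm and 7.16 degrees, less where a joint would pass 70% of its speed; a pose out of reach is approached as far as the arm can. A call is refused whole if a number of a shift passes 0.0417 or a number of a turn 7.16, either way. A call with a gripper value outside its range is refused whole. The fingers move at their own pace and stop on an object; FORCE is the grip in N (left out, the last holds). Time passes only in rows, so rows that do not move let the fingers close. It gives the time, the measured TCP pose, the force, the opening and the grip force at its end, in the units of the state.
- manip.get_state(): the state, without advancing time (a new reading comes with each control period).
- manip.get_image(name): name is "scene" or "top"; returns a dict with "frame" (400x640x3 uint8, red, green, blue), "fx", "fy", "cx", "cy" (pixels), "position" and "attitude" of the camera in the world. Camera axes: x right, y up, looking along -z (the intrinsics and any distortion apply to the point x, -y, -z); pixel columns grow to the right and rows downward; lengths in m; the calibration is good to about 2 mm. A picture is of the moment at which its call begins. There is no depth.
- manip.sign_off(): hands the job in; it is judged then, once.
The state is a dict: "clock": time; "qpos": joint angles; "qd": joint speeds; "effort": joint torques, N m; "position": TCP position; "ee_rot": TCP orientation; "contact_force": force on the tool from outside, world axes, zero at the start; "moment": the same for the moment, N m; "width": finger opening in m; "gripper_force": force on a finger pad.
Only numpy, scipy, OpenCV 4.12 (cv2) and the standard library are available. Lean on these libraries where they do the work, as an engineer would, in place of code of your own. Each camera call takes 0.05 s, during which the arm holds its last target. There are 200 camera calls.

TASK

First secure the washer drive unit in its fixture: swing the turnbutton round until its arm points straight in over the hold-down frame. Then take the drive gear from the rubber mat, set it hub up over the splined shaft, turn it until the splines mesh, slide it home and press the spring collar under it fully down. Finish while still holding the gear with the fingers and pressing it down (the spring lifts it again if you let go), with the turnbutton still across the frame, and leave all the other things where they are.

Things in the scene. Friction and masses are not known exactly. Their poses are not given: they have to be found in the camera images.
- fixture: plywood base plate 290 x 210 x 15 mm, fixed to the bench, with the aluminium washer drive unit (170 mm square flange, top at z 35 mm; round housing 114 mm across, top at z 62 mm). Origin: centre of the plate's underside, right below the shaft; z up; -x points to the turnbutton end, roughly towards the robot, +x to the frame's hinges.
- turnbutton (a joint): angle of the turnbutton, rad: 0 = arm along the fixture's +y (open), pi/2 = arm along the fixture's +x, over the frame's cross bar (secured, at its stop). Grows clockwise seen from above, about a vertical axis at fixture x -125 mm, y 0; starts at 0 to 0.4; light friction (0.06 N m), stays where it is left.
- turnbutton_lug (a point): on the turnbutton's axis, in the middle of its black grip lug, 66 mm above the bench; x axis along the arm. The lug is 36 mm long along the arm, 14 mm wide and spans z 52 to 77 mm; pinch it across its width. Below it is the flat dark arm, 20 mm wide, z 44 to 52 mm, reaching 47 mm from the axis to one side.
- frame (a joint): angle of the hinged steel hold-down frame (8 mm thick U, top at z 43 mm, lying on the flange round the housing), rad: 0 = flat on the flange as at the start; grows as it is lifted. Leave it down.
- spline_top (a point): on the axis of the vertical steel shaft, at the top of its splines, 97 mm above the bench; its x axis points along one spline. 4 splines, 90 degrees apart, 6 mm wide, out to radius 13.5 mm, from 97 down to 62 mm above the bench. The round core, 17 mm in diameter, goes on 10 mm above them as a pilot, then 7 mm more as a cone 8 mm wide at its tip. Pressing leaves the shaft's angle as it is.
- collar (a joint): travel of the steel spring collar round the foot of the shaft, m: 0 = up (its top at 78 mm above the bench), 0.009 = fully down on its stop. 50 mm outside, 31 mm bore. The spring needs about 5 N to start and 10.5 N at the stop, and pushes it up again.
- gear: aluminium drive gear, 0.14 to 0.28 kg, standing hub up on the mat: toothed disc 70 mm across, 12 mm thick, under a plain round hub 36 mm in diameter reaching 45 mm above the underside. Grip the hub. Origin: centre of the underside, z up. Over the pilot but not meshed its underside rests at 97 mm above the bench; meshed it slides to the collar at 78 mm; fully home it is at 69 mm.
- mat: black rubber mat 260 x 220 x 5 mm, fixed, with the gear on it. Origin: centre of the underside.
- spacer: bystander: plain steel ring 34 mm across, 11 mm high, smooth 20 mm bore, on the mat. Origin: underside.
- bearing: bystander: dark steel ring 30 mm across, 10 mm high, 12 mm bore, on the mat. Origin: underside.
- bolt: bystander: steel bolt standing on its 18 mm head on the fixture plate, 30 mm high. Origin: underside.
- wrench: bystander: wrench lying on the bench on the left.
- screwdriver: bystander: screwdriver lying on the bench on the right.
- detergent: bystander: orange bottle, 72 mm across, 190 mm high, on the left. Origin: underside.
- grease: bystander: white jar with a grey cap, 64 mm across, 80 mm high, on the right. Origin: underside.
- scoop_cup: bystander: white plastic cup, 70 mm across, 70 mm high, on the right. Origin: underside.
- gear_bore (a point): on the gear's axis at the top of its through bore, 45 mm above its underside, same axes as the gear. The bore, 30 mm wide, has 4 full-length ridges in to radius 9.5 mm at 45, 135, 225 and 315 degrees from the x axis. The gaps for the splines lie along x and y: it meshes when its x axis is a multiple of 90 degrees from the spline's x axis (about 6 degrees play).
There are look-alikes about, which are no part of the job. Leave any red look-alike of the gear alone.

How it is judged:
By the outcome, as a careful person would: the job done as asked, in the order asked, and still so for the second after the job is handed in, while the arm keeps its last pose, push and grip.
It also fails if it takes over 61 s, if anything falls off the work surface, if the arm or the gripper's body presses on something with over 40 N, if the wrist force passes 120 N, or if a joint passes its speed limit or range.

## Working session

There is one attempt and no reset: what is moved stays moved. The work goes in short steps, Python scripts to look and compute and a shell command to move; the robot and the scene stay as the last step left them, time stands still between calls to the robot, and variables do not carry over. Pictures are saved under pics/ and viewed, at most 10 in all, crops included, and the job is handed in when it is done.

```bash
ls; mkdir -p pics; python3 - <<'E'
from rig import manip
import cv2,numpy as np
print(manip.get_state()); print(manip.grasp_offset)
for n in("scene","top"):
    d=manip.get_image(n); np.save(f"pics/{n}0.npy",d["frame"]); cv2.imwrite(f"pics/{n}0.png",d["frame"][...,::-1])
    print({k:v for k,v in d.items() if k!="frame"})
E
```

```text
pics
{'clock': 0.0, 'qpos': array([ 1.17199956e+00,  2.76610953e-01,  1.50614276e+00,  2.10252995e-05,
        1.36073502e+00, -1.21004216e-01]), 'qd': array([-0.00014724, -0.00268075, -0.00013771, -0.0003293 ,  0.00013521,
       -0.00121304]), 'effort': array([ 2.23410420e-04, -4.16808558e+01, -2.45795202e+01, -1.37092547e-04,
        1.14669045e-02,  7.90141115e-06]), 'position': array([0.15747176, 0.55245133, 0.2304268 ]), 'ee_rot': array([-2.53565782e-04,  1.38452222e-01,  9.90368660e-01, -9.13559147e-04]), 'contact_force': array([-0.34098401,  0.51285069, -0.09289912]), 'moment': array([0.00342896, 0.0318318 , 0.0135942 ]), 'gripper_force': 0.0, 'width': 0.08509645627898187}
-0.0187
{'fx': 482.86491935105386, 'fy': 482.86491935105386, 'cx': 317.0252535116748, 'cy': 201.2888384091378, 'position': array([ 1.26200912, -0.18392277,  1.26661663]), 'attitude': array([0.7448731 , 0.23361416, 0.17793686, 0.59910514])}
{'fx': 465.2689326058716, 'fy': 465.2689326058716, 'cx': 317.984585615125, 'cy': 196.10235998553375, 'position': array([ 0.27848678, -0.01199976,  1.65857846]), 'attitude': array([-0.70387771, -0.04651297,  0.04534936,  0.70734443])}
```

View pics/top0.png

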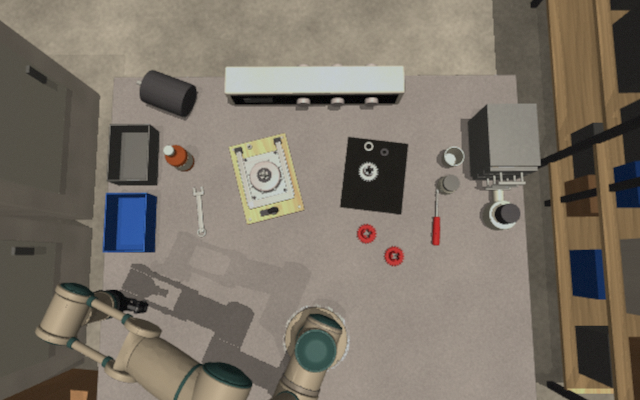

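View pics/scene0.png

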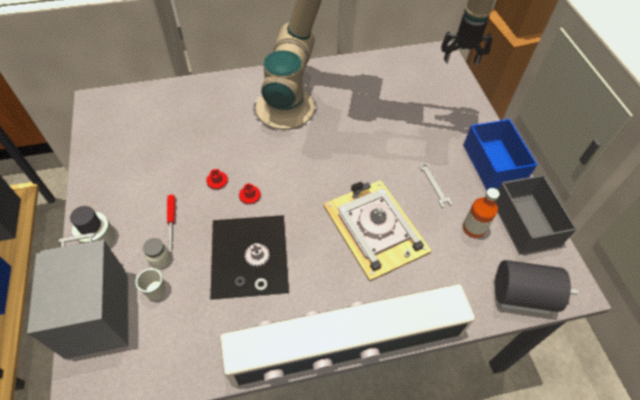

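Top view: the fixture is at about (266,177) with the turnbutton at (269,211), and the grey gear is on the mat at (369,171). The two red gears at (367,233) and (394,256) are look-alikes, so I leave them. In the scene view the gear is at (257,254), the shaft at (378,217) and the lug at (360,188). Next I enlarge these.

```bash
cat > h.py <<'E'
import numpy as np,cv2
from scipy.spatial.transform import Rotation as R
from rig import manip
def rot(q): return R.from_quat([q[1],q[2],q[3],q[0]])
def ray(d,u,v,z):
    r=rot(d["attitude"]).apply([(u-d["cx"])/d["fx"],-(v-d["cy"])/d["fy"],-1.]); p=np.array(d["position"])
    return p+r*(z-p[2])/r[2]
def proj(d,P):
    c=rot(d["attitude"]).inv().apply(np.array(P)-d["position"])
    return np.array([d["cx"]+d["fx"]*c[...,0]/-c[...,2], d["cy"]-d["fy"]*c[...,1]/-c[...,2]]).T
def tri(d1,p1,d2,p2):
    A=[];b=[]
    for d,p in((d1,p1),(d2,p2)):
        r=ray(d,*p,0)-d["position"]; r/=np.linalg.norm(r); M=np.eye(3)-np.outer(r,r); A.append(M); b.append(M@d["position"])
    A=np.vstack(A);b=np.hstack(b); return np.linalg.lstsq(A,b,rcond=None)[0]
E
python3 - <<'E'
import numpy as np,cv2
t=np.load("pics/top0.npy");s=np.load("pics/scene0.npy")
def c(f,u,v,w,h): return cv2.resize(f[v:v+h,u:u+w],(400,300),interpolation=cv2.INTER_CUBIC)
m=np.vstack([np.hstack([c(t,209,136,120,90),c(t,338,142,60,45)]),np.hstack([c(s,318,180,120,90),c(s,227,232,60,45)])])
cv2.imwrite("pics/m0.png",m[...,::-1])
E
```

```text
(no output)
```

View pics/m0.png

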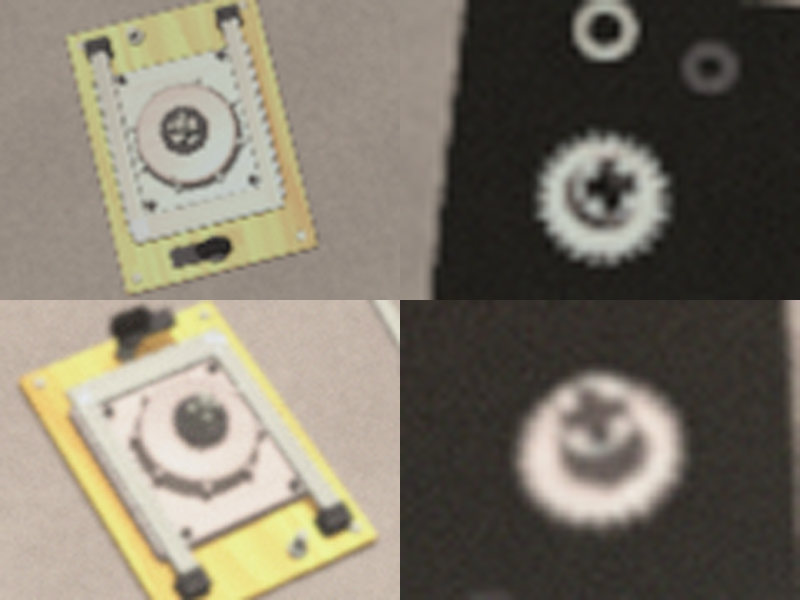

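The enlarged crops confirm the drive gear: a grey toothed disc with a hub and a cross-shaped bore, at top (369,171), hub up. The plain ring (369,146) and dark ring (384,152) are the spacer and bearing. The turnbutton arm points left (fixture +y), with its lug near top (272,210). Now I measure.

```bash
cat > meas.py <<'E'
from h import *
D={n:manip.get_image(n) for n in("top","scene")}
for n,d in D.items():
    f=d["frame"]; hsv=cv2.cvtColor(f,cv2.COLOR_RGB2HSV)
    # plate
    m=cv2.inRange(hsv,(18,70,90),(35,255,255)); m=cv2.morphologyEx(m,cv2.MORPH_OPEN,np.ones((2,2)))
    box=(slice(130,228),slice(222,310)) if n=="top" else (slice(175,280),slice(318,435))
    k=np.zeros_like(m);k[box]=m[box]
    ys,xs=np.nonzero(k); P=np.array([ray(d,u,v,.015)[:2] for u,v in zip(xs,ys)])
    r=cv2.minAreaRect((P*1000).astype(np.float32)); print(n,"plate",r)
    # gear on mat
    g=f.max(2); k=np.zeros_like(g); b=(slice(160,184),slice(356,382)) if n=="top" else (slice(240,270),slice(242,274))
    k[b]=(g[b]>105)*255
    c=max(cv2.findContours(k,0,1)[0],key=cv2.contourArea); 
    Q=np.array([ray(d,u,v,.011)[:2] for u,v in cv2.convexHull(c)[:,0]]); print(n,"gear",cv2.minEnclosingCircle((Q*1000).astype(np.float32)),cv2.fitEllipse((Q*1000).astype(np.float32)))
    # lug: near black
    k=np.zeros_like(g); b=(slice(203,220),slice(255,285)) if n=="top" else (slice(178,202),slice(345,374))
    for th in (40,60,90):
        kk=(g[b]<th); y,x=np.nonzero(kk); 
        if len(x)<5: continue
        x=x+b[1].start;y=y+b[0].start
        r=cv2.minAreaRect(np.array([ray(d,u,v,.077)[:2]*1000 for u,v in zip(x,y)],np.float32)); print(n,"lug",th,len(x),x.mean(),y.mean(),r)
    M=np.array(D[n]["frame"]);
E
python3 meas.py
```

```text
top plate ((556.7987060546875, 172.73355102539062), (289.3495788574219, 208.6007080078125), 14.259601593017578)
top gear ((582.6821899414062, -190.3229217529297), 34.85475540161133) ((583.462646484375, -189.86500549316406), (66.66014862060547, 69.01667022705078), 28.37055778503418)
top lug 40 6 274.8333333333333 210.0 ((439.8756408691406, 140.53770446777344), (20.451351165771484, 10.296472549438477), 89.7148208618164)
top lug 60 41 272.1951219512195 210.09756097560975 ((438.5411376953125, 146.35801696777344), (15.243207931518555, 32.29261779785156), 18.289518356323242)
top lug 90 84 269.57142857142856 210.8452380952381 ((435.8119812011719, 157.45896911621094), (19.030399322509766, 56.84735107421875), 12.32282543182373)
scene plate ((568.685302734375, 173.9962615966797), (294.76513671875, 214.00003051757812), 14.046350479125977)
scene gear ((579.5928955078125, -191.51907348632812), 38.01230239868164) ((579.9202270507812, -192.64486694335938), (72.4044189453125, 74.87911987304688), 88.08649444580078)
scene lug 60 43 357.1162790697674 186.86046511627907 ((451.9830322265625, 141.0916748046875), (17.011690139770508, 30.627431869506836), 9.747797966003418)
scene lug 90 96 357.2604166666667 187.77083333333334 ((454.49725341796875, 139.3946533203125), (29.224380493164062, 43.36033630371094), 31.819795608520508)
```

```bash
cat > m2.py <<'E'
from h import *
D={n:manip.get_image(n) for n in("top","scene")}
c=np.array([.5568,.1727]);y=np.radians(14.26);X=np.array([np.cos(y),np.sin(y)])
pts={"tip":[*c,.114],"coll":[*c,.078],"lug":[*(c-.125*X),.077],"lugend":[*(c-.125*X+.040*np.array([-X[1],X[0]])),.052]}
out=[]
for n,d in D.items():
    for k,p in pts.items(): print(n,k,proj(d,p).round(1))
    u,v=proj(d,pts["coll"]); im=d["frame"].copy()
    # housing circle: bright top at z .062, r 57
    g=d["frame"].max(2)
    u0,v0=int(u)-10,int(v)-10; w=g[v0:v0+20,u0:u0+20]
    k=(w<110).astype(np.uint8); nn,l,st,ce=cv2.connectedComponentsWithStats(k); i=1+st[1:,4].argmax(); print(n,"dark",ce[i]+[u0,v0],st[i])
    u,v=map(int,proj(d,pts["lug"])); 
    S=16
    def crop(u,v,a): 
        r=cv2.resize(im[v-a:v+a,u-a:u+a],(400,300) if 0 else (400,400),interpolation=cv2.INTER_CUBIC); return r
    a1=crop(u,v,16); uv=(proj(d,pts["lug"])-[u-16,v-16]+.5)*12.5; cv2.drawMarker(a1,tuple(int(q) for q in uv),(255,0,0),0,12)
    uc=proj(d,pts["tip"]);u,v=map(int,uc); a2=crop(u,v,16); uv=(uc-[u-16,v-16]+.5)*12.5; cv2.drawMarker(a2,tuple(int(q) for q in uv),(255,0,0),0,12)
    out.append(np.hstack([a1,a2]))
cv2.imwrite("pics/m1.png",cv2.resize(np.vstack(out),(600,600))[...,::-1])
E
python3 m2.py
```

```text
top tip [263.7 173.9]
top coll [264.9 175.8]
top lug [273.6 210.7]
top lugend [263.1 214.3]
top dark [264.23255814 175.22093023] [ 4  3 13 14 86]
scene tip [378.5 206.3]
scene coll [377.  213.1]
scene lug [356.  182.5]
scene lugend [366.5 182.7]
scene dark [377.03846154 217.61538462] [ 5  9 13 11 78]
```

View pics/m1.png

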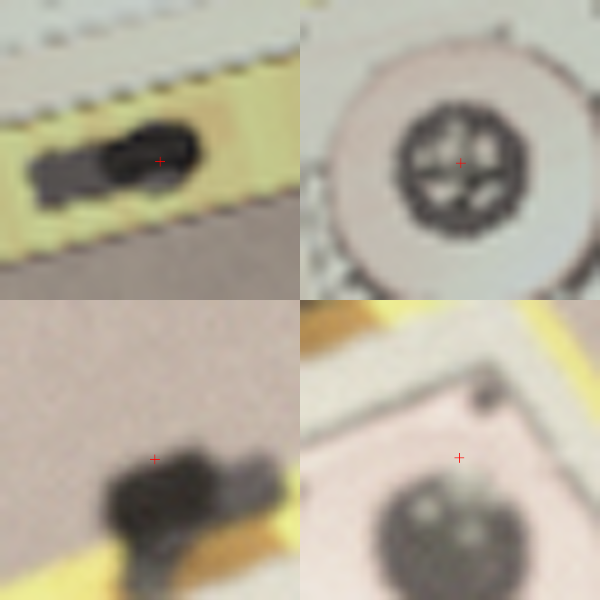

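The overlay marks sit on the lug and shaft in the top view (within 1 px), but about 3–4 px too high in the scene view. I check both cameras against the mat and the known table heights.

```bash
cat > m3.py <<'E'
from h import *
D={n:manip.get_image(n) for n in("top","scene")}
for n,d in D.items():
    f=d["frame"];g=f.max(2); m=(g<75).astype(np.uint8)
    b=(slice(125,222),slice(335,415)) if n=="top" else (slice(205,305),slice(200,298))
    k=np.zeros_like(m);k[b]=m[b]; k=cv2.morphologyEx(k,cv2.MORPH_OPEN,np.ones((3,3)))
    c=max(cv2.findContours(k,0,1)[0],key=cv2.contourArea)
    P=np.array([ray(d,u,v,.005)[:2]*1000 for u,v in c[:,0]],np.float32); print(n,"mat",cv2.minAreaRect(P))
    # orange bottle/red gears centroid at z~.011
    hsv=cv2.cvtColor(f,cv2.COLOR_RGB2HSV); r=(cv2.inRange(hsv,(0,150,90),(6,255,255))|cv2.inRange(hsv,(172,150,90),(180,255,255)))
    nn,l,st,ce=cv2.connectedComponentsWithStats(r)
    for i in range(1,nn):
        if st[i,4]>60: 
            Q=cv2.convexHull(np.argwhere(l==i)[:,::-1].astype(np.int32))[:,0]
            print(n,"red",ce[i].round(1),st[i,4],cv2.minEnclosingCircle(np.array([ray(d,u,v,.006)[:2]*1000 for u,v in Q],np.float32)))
    print(n,"tcp px",proj(d,manip.get_state()["position"]))
E
python3 m3.py
```

```text
top mat ((571.214599609375, -211.9075927734375), (216.89695739746094, 257.2249450683594), 82.84758758544922)
top red [436.  230.5] 183 ((369.6192932128906, -425.9577941894531), 48.94012451171875)
top red [366.1 233.4] 205 ((361.6221618652344, -180.6167755126953), 32.20536804199219)
top red [393.3 255.9] 216 ((280.6603698730469, -275.095458984375), 31.823617935180664)
top tcp px [131.4197132  298.31722773]
scene mat ((573.9788818359375, -215.40652465820312), (212.30035400390625, 253.46185302734375), 82.6864242553711)
scene red [216.4 179. ] 304 ((275.7745666503906, -278.24273681640625), 40.37381362915039)
scene red [249.3 193.7] 309 ((356.4963073730469, -184.35498046875), 37.65553283691406)
scene red [170.5 208.2] 205 ((362.3924255371094, -428.211669921875), 52.14200210571289)
scene tcp px [460.1733953   64.86534836]
```

```bash
python3 - <<'E'
from h import *
T=manip.get_image("top");S=manip.get_image("scene")
print("lug",tri(T,(272.7,209.5),S,(356.9,185.0)))
print("collar",tri(T,(264.2,175.2),S,(377.0,217.6)), ray(T,264.2,175.2,.078),ray(S,377,216,.078))
for n,d,b in(("T",T,(150,200,240,290)),("S",S,(190,240,350,410))):
    # housing: pinkish vs; collar dark mask ring at various th
    g=d["frame"].max(2)
    for th in(90,110,130):
        k=np.zeros_like(g);k[b[0]:b[1],b[2]:b[3]]=(g[b[0]:b[1],b[2]:b[3]]<th)
        nn,l,st,ce=cv2.connectedComponentsWithStats(k)
        for i in range(1,nn):
            if st[i,4]>40:
                Q=cv2.convexHull(np.argwhere(l==i)[:,::-1].astype(np.int32))[:,0]
                print(n,th,st[i],cv2.minEnclosingCircle(np.array([ray(d,u,v,.078)[:2]*1000 for u,v in Q],np.float32)))
    # white hub/gear bore: dark inside hub at z .05
for n,d,b in(("T",T,(163,180,360,378)),("S",S,(242,262,248,266))):
    print(n);print(d["frame"][b[0]:b[1],b[2]:b[3]].max(2))
E
```

```text
lug [0.44045049 0.14491093 0.0696596 ]
collar [0.5614804  0.17543326 0.0598059 ] [0.55873975 0.17516018 0.078     ] [0.56647871 0.16969611 0.078     ]
T 110 [258 168  13  14  87] ((561.1259155273438, 175.97598266601562), 23.528247833251953)
T 130 [257 168  14  14 117] ((560.5309448242188, 177.30487060546875), 24.164403915405273)
S 110 [372 213  13  10  70] ((568.73193359375, 170.28115844726562), 19.456838607788086)
S 130 [352 190  11   8  49] ((474.5215759277344, 134.9210205078125), 18.468673706054688)
S 130 [371 211  15  13 131] ((568.8352661132812, 171.24737548828125), 23.022371292114258)
T
[[ 34  43  66  70 117 141 158 165 150 177 159 124 115  66  53  43  32  33]
 [ 31  77 116 128 167 194 196 193 193 193 179 176 153 119 112  72  33  31]
 [ 66  98 145 185 200 199 193 179 162 160 164 181 180 175 156  97  60  33]
 [114 141 176 200 191 188 192 155 100  86 137 183 193 194 175 152 119  44]
 [132 185 201 190 165 171 178 132  76  77 138 176 169 178 196 185 131  49]
 [163 192 191 151 151 153 137 101  44  59  78 100  95 152 195 176 144 110]
 [188 203 167 118 138 125  58  36  22  48  61  62 
[... 1578 characters left out ...]
178 148 132 169 213 230]
 [236 227 202 175 188 208 201 172 141 139 161 165 145 120 117 149 196 227]
 [235 232 204 157 156 175 186 179 162 149 148 131 117 103 116 150 195 225]
 [235 232 205 155 123 122 137 146 138 125 117 109 107 104 117 160 203 231]
 [235 232 212 169 126 109 108 107 108 111 108 101 101 109 131 165 211 230]
 [233 233 219 187 145 120 106 105 101 103 103  99 109 128 160 187 222 232]
 [232 231 229 209 178 148 129 119 115 119 111 119 138 170 198 217 227 228]
 [227 234 231 225 211 192 175 163 152 145 141 154 185 214 228 231 230 214]
 [215 231 232 230 228 223 215 210 199 191 188 200 220 231 234 231 216 188]
 [189 216 232 231 230 232 232 227 226 225 227 230 234 234 231 217 188 159]]
```

```bash
cat > to.py <<'E'
# usage: to.py x y z yaw_of_tool_x_deg -> remaining shift in tool axes AFTER the turn, and turn about tool z
from h import *
import sys
x,y,z,a=map(float,sys.argv[1:5]); s=manip.get_state(); M=rot(s["ee_rot"])
X=M.apply([1,0,0]); yaw=np.degrees(np.arctan2(X[1],X[0])); rz=-((a-yaw+180)%360-180)
p=np.array([x,y,z])-s["position"]; yr=np.radians(a)
print("clock",round(s["clock"],2),"pos",s["position"].round(4),"yaw",yaw.round(2),"q6",s["qpos"][5].round(3),"F",s["contact_force"].round(2),"M",s["moment"].round(2),"w",round(s["width"],4),"gf",s["gripper_force"],"zax",M.apply([0,0,1]).round(3))
print("rz",round(rz,2),"now-axes shift",M.inv().apply(p).round(4),"after-turn dx dy dz",(p@[np.cos(yr),np.sin(yr),0]).round(4),(p@[np.sin(yr),-np.cos(yr),0]).round(4),(-p[2]).round(4))
E
python3 -m pendant '[{"dx":-0.0274,"dy":-0.0225},{"dx":-0.0274,"dy":-0.0225},{"dx":-0.0274,"dy":-0.0225},{"dx":-0.0274,"dy":-0.0225},{"dx":-0.0274,"dy":-0.0225},{"dx":-0.0274,"dy":-0.0225},{"dx":-0.0274,"dy":-0.0225},{"dx":-0.0274,"dy":-0.0225},{"dx":-0.0274,"dy":-0.0225},{"dx":-0.0274,"dy":-0.0225},{"dx":-0.0274,"dy":-0.0225},{"dx":-0.0274,"dy":-0.0225}]' 30
python3 -m pendant '[{"rz":6.7},{"rz":6.7},{"rz":6.7},{"rz":6.7},{"rz":6.7},{"rz":6.7},{"rz":6.7},{"rz":6.7},{"rz":6.4},{},{}]'
python3 to.py .4395 .144 .15 104.2
```

```text
clock 0.5 pos [0.1577 0.553  0.2313] yaw 164.08 q6 -0.121 F [-0.34 -0.11  0.19] M [-0.02  0.02  0.02] w 0.0851 gf 0.0 zax [-0. -0. -1.]
rz 59.88 now-axes shift [-0.3832 -0.316   0.0813] after-turn dx dy dz -0.4656 0.1729 0.0813invalid input
invalid input
```

```bash
python3 -m pendant '[{"dx":-0.0274,"dy":-0.0225,"dz":0,"rx":0,"ry":0,"rz":5,"hand":0.085}]' 30
```

```text
clock: 0.58
position: [0.176, 0.5279, 0.2311]
ee_rot: [-0.001, 0.18, 0.984, 0.002]
contact_force: [0.9, -0.1, 1.5]
width: 0.0851
gripper_force: 0.0
```

```bash
python3 -m pendant '[{"dx":-0.0274,"dy":-0.0225,"dz":0,"rx":0,"ry":0,"rz":0,"hand":0.085}]'
```

```text
clock: 0.67
position: [0.1956, 0.4937, 0.231]
ee_rot: [0.0, 0.181, 0.983, 0.0]
contact_force: [0.9, -0.3, 0.6]
width: 0.0847
gripper_force: 0.0
```

All seven keys are needed.

```bash
python3 -m pendant '[{"dx":-0.032,"dy":-0.0218,"dz":0,"rx":0,"ry":0,"rz":0,"hand":0.085},{"dx":-0.032,"dy":-0.0218,"dz":0,"rx":0,"ry":0,"rz":0,"hand":0.085},{"dx":-0.032,"dy":-0.0218,"dz":0,"rx":0,"ry":0,"rz":0,"hand":0.085},{"dx":-0.032,"dy":-0.0218,"dz":0,"rx":0,"ry":0,"rz":0,"hand":0.085},{"dx":-0.032,"dy":-0.0218,"dz":0,"rx":0,"ry":0,"rz":0,"hand":0.085},{"dx":-0.032,"dy":-0.0218,"dz":0,"rx":0,"ry":0,"rz":0,"hand":0.085},{"dx":-0.032,"dy":-0.0218,"dz":0,"rx":0,"ry":0,"rz":0,"hand":0.085},{"dx":-0.032,"dy":-0.0218,"dz":0,"rx":0,"ry":0,"rz":0,"hand":0.085},{"dx":-0.032,"dy":-0.0218,"dz":0,"rx":0,"ry":0,"rz":0,"hand":0.085},{"dx":-0.032,"dy":-0.0218,"dz":0,"rx":0,"ry":0,"rz":0,"hand":0.085},{"dx":-0.032,"dy":-0.0218,"dz":0,"rx":0,"ry":0,"rz":0,"hand":0.085}]' >/dev/null
python3 -m pendant '[{"dx":0,"dy":0,"dz":0,"rx":0,"ry":0,"rz":6.8,"hand":0.085},{"dx":0,"dy":0,"dz":0,"rx":0,"ry":0,"rz":6.8,"hand":0.085},{"dx":0,"dy":0,"dz":0,"rx":0,"ry":0,"rz":6.8,"hand":0.085},{"dx":0,"dy":0,"dz":0,"rx":0,"ry":0,"rz":6.8,"hand":0.085},{"dx":0,"dy":0,"dz":0,"rx":0,"ry":0,"rz":6.8,"hand":0.085},{"dx":0,"dy":0,"dz":0,"rx":0,"ry":0,"rz":6.8,"hand":0.085},{"dx":0,"dy":0,"dz":0,"rx":0,"ry":0,"rz":6.8,"hand":0.085},{"dx":0,"dy":0,"dz":0,"rx":0,"ry":0,"rz":6.8,"hand":0.085},{"dx":0,"dy":0,"dz":0,"rx":0,"ry":0,"rz":0,"hand":0.085},{"dx":0,"dy":0,"dz":0,"rx":0,"ry":0,"rz":0,"hand":0.085}]' >/dev/null
python3 to.py .4395 .144 .12 104.2
```

```text
clock 2.42 pos [0.4386 0.1434 0.2314] yaw 104.86 q6 -0.094 F [ 0.27  1.11 -0.59] M [0.01 0.   0.04] w 0.0851 gf 0.0 zax [ 0.  0. -1.]
rz 0.66 now-axes shift [0.0004 0.001  0.1114] after-turn dx dy dz 0.0004 0.001 0.1114
```

```bash
python3 -m pendant '[{"dx":0.0004,"dy":0.001,"dz":0.03,"rx":0,"ry":0,"rz":0.66,"hand":0.05},{"dx":0,"dy":0,"dz":0.03,"rx":0,"ry":0,"rz":0,"hand":0.05},{"dx":0,"dy":0,"dz":0.03,"rx":0,"ry":0,"rz":0,"hand":0.05},{"dx":0,"dy":0,"dz":0.03,"rx":0,"ry":0,"rz":0,"hand":0.05},{"dx":0,"dy":0,"dz":0.025,"rx":0,"ry":0,"rz":0,"hand":0.05},{"dx":0,"dy":0,"dz":0.008,"rx":0,"ry":0,"rz":0,"hand":0.05},{"dx":0,"dy":0,"dz":0.008,"rx":0,"ry":0,"rz":0,"hand":0.05},{"dx":0,"dy":0,"dz":0.008,"rx":0,"ry":0,"rz":0,"hand":0.05},{"dx":0,"dy":0,"dz":0.007,"rx":0,"ry":0,"rz":0,"hand":0.05},{"dx":0,"dy":0,"dz":0,"rx":0,"ry":0,"rz":0,"hand":0.05}]' 30
python3 -m pendant '[{"dx":0,"dy":0,"dz":0,"rx":0,"ry":0,"rz":0,"hand":0.02},{"dx":0,"dy":0,"dz":0,"rx":0,"ry":0,"rz":0,"hand":0.01},{"dx":0,"dy":0,"dz":0,"rx":0,"ry":0,"rz":0,"hand":0.0},{"dx":0,"dy":0,"dz":0,"rx":0,"ry":0,"rz":0,"hand":0.0},{"dx":0,"dy":0,"dz":0,"rx":0,"ry":0,"rz":0,"hand":0.0},{"dx":0,"dy":0,"dz":0,"rx":0,"ry":0,"rz":0,"hand":0.0},{"dx":0,"dy":0,"dz":0,"rx":0,"ry":0,"rz":0,"hand":0.0},{"dx":0,"dy":0,"dz":0,"rx":0,"ry":0,"rz":0,"hand":0.0}]' 30
python3 to.py .4395 .144 .054 104.2
```

```text
clock: 3.25
position: [0.4395, 0.144, 0.055]
ee_rot: [-0.0, 0.615, 0.788, -0.0]
contact_force: [-0.0, 0.2, 0.5]
width: 0.05
gripper_force: 0.0
clock: 3.92
position: [0.4412, 0.1445, 0.0562]
ee_rot: [0.001, 0.616, 0.788, 0.002]
contact_force: [3.4, 2.4, 6.8]
width: 0.0133
gripper_force: 34.7
clock 3.92 pos [0.4412 0.1445 0.0562] yaw 104.01 q6 -0.079 F [3.35 2.37 6.8 ] M [ 0.33 -0.3  -0.04] w 0.0133 gf 34.655064940452576 zax [ 0.004  0.001 -1.   ]
rz -0.19 now-axes shift [-0.0001 -0.0018  0.0022] after-turn dx dy dz -0.0001 -0.0018 0.0022
```

```bash
python3 -m pendant '[{"dx":0,"dy":0.003,"dz":-0.002,"rx":0,"ry":0,"rz":0,"hand":0},{"dx":0,"dy":0,"dz":0,"rx":0,"ry":0,"rz":0,"hand":0},{"dx":0,"dy":0,"dz":0,"rx":0,"ry":0,"rz":0,"hand":0}]'
python3 -m pendant '[{"dx":0,"dy":0,"dz":0,"rx":0,"ry":0,"rz":7,"hand":0},{"dx":0,"dy":0,"dz":0,"rx":0,"ry":0,"rz":7,"hand":0},{"dx":0,"dy":0,"dz":0,"rx":0,"ry":0,"rz":7,"hand":0},{"dx":0,"dy":0,"dz":0,"rx":0,"ry":0,"rz":7,"hand":0},{"dx":0,"dy":0,"dz":0,"rx":0,"ry":0,"rz":7,"hand":0},{"dx":0,"dy":0,"dz":0,"rx":0,"ry":0,"rz":7,"hand":0},{"dx":0,"dy":0,"dz":0,"rx":0,"ry":0,"rz":7,"hand":0},{"dx":0,"dy":0,"dz":0,"rx":0,"ry":0,"rz":7,"hand":0},{"dx":0,"dy":0,"dz":0,"rx":0,"ry":0,"rz":7,"hand":0},{"dx":0,"dy":0,"dz":0,"rx":0,"ry":0,"rz":7,"hand":0},{"dx":0,"dy":0,"dz":0,"rx":0,"ry":0,"rz":7,"hand":0},{"dx":0,"dy":0,"dz":0,"rx":0,"ry":0,"rz":7,"hand":0}]'
python3 -m pendant '[{"dx":0,"dy":0,"dz":0,"rx":0,"ry":0,"rz":3,"hand":0},{"dx":0,"dy":0,"dz":0,"rx":0,"ry":0,"rz":0,"hand":0},{"dx":0,"dy":0,"dz":0,"rx":0,"ry":0,"rz":0,"hand":0}]'
python3 to.py .4395 .144 .054 14.2
```

```text
clock: 4.17
position: [0.4412, 0.1445, 0.0563]
ee_rot: [-0.001, 0.616, 0.788, -0.001]
contact_force: [1.1, 0.3, -8.1]
width: 0.0137
gripper_force: 32.9
clock: 5.17
position: [0.4401, 0.1452, 0.0563]
ee_rot: [-0.001, 0.985, 0.171, -0.002]
contact_force: [-0.2, 4.2, -7.2]
width: 0.0132
gripper_force: 32.9
clock: 5.42
position: [0.4402, 0.1452, 0.0564]
ee_rot: [-0.001, 0.989, 0.148, -0.002]
contact_force: [-1.7, 5.7, -8.2]
width: 0.013
gripper_force: 32.7
clock 5.42 pos [0.4402 0.1452 0.0564] yaw 17.06 q6 1.439 F [-1.69  5.68 -8.21] M [ 0.93  0.26 -0.1 ] w 0.013 gf 32.66882658004761 zax [-0.005  0.001 -1.   ]
rz 2.86 now-axes shift [-0.001   0.001   0.0024] after-turn dx dy dz -0.0009 0.001 0.0024
```

```bash
python3 -m pendant '[{"dx":0,"dy":0.001,"dz":0.001,"rx":0,"ry":0,"rz":2.5,"hand":0},{"dx":0,"dy":0,"dz":0,"rx":0,"ry":0,"rz":0,"hand":0}]' >/dev/null; python3 to.py .4395 .144 .054 14.2|head -1
python3 -m pendant '[{"dx":0,"dy":0,"dz":0,"rx":0,"ry":0,"rz":2,"hand":0},{"dx":0,"dy":0,"dz":0,"rx":0,"ry":0,"rz":0,"hand":0}]' >/dev/null; python3 to.py .4395 .144 .054 14.2|head -1
python3 -m pendant '[{"dx":0,"dy":0,"dz":0,"rx":0,"ry":0,"rz":2,"hand":0},{"dx":0,"dy":0,"dz":0,"rx":0,"ry":0,"rz":0,"hand":0}]' >/dev/null; python3 to.py .4395 .144 .054 14.2|head -1
```

```text
clock 5.58 pos [0.4402 0.1452 0.0563] yaw 14.43 q6 1.481 F [-4.77  8.23  0.46] M [ 1.4   0.75 -0.08] w 0.0134 gf 33.80827456712723 zax [-0.005  0.003 -1.   ]
clock 5.75 pos [0.4401 0.1451 0.0563] yaw 12.58 q6 1.514 F [-4.3   8.59 -0.24] M [1.51 0.76 0.6 ] w 0.0132 gf 34.91331696510315 zax [-0.005  0.002 -1.   ]
clock 5.92 pos [0.4401 0.1451 0.0564] yaw 10.7 q6 1.548 F [-4.25  8.99 -0.43] M [1.54 0.73 1.01] w 0.0133 gf 43.82410303323695 zax [-0.005  0.002 -1.   ]
```

```bash
python3 -m pendant '[{"dx":0,"dy":0,"dz":0,"rx":0,"ry":0,"rz":-2.5,"hand":0},{"dx":0,"dy":0,"dz":0,"rx":0,"ry":0,"rz":0,"hand":0}]' >/dev/null; python3 to.py .4395 .144 .054 14.2|head -1
python3 -m pendant '[{"dx":0,"dy":0,"dz":0,"rx":0,"ry":0,"rz":0,"hand":0.03},{"dx":0,"dy":0,"dz":0,"rx":0,"ry":0,"rz":0,"hand":0.05},{"dx":0,"dy":0,"dz":0,"rx":0,"ry":0,"rz":0,"hand":0.05},{"dx":0,"dy":0,"dz":-0.01,"rx":0,"ry":0,"rz":0,"hand":0.05},{"dx":0,"dy":0,"dz":-0.02,"rx":0,"ry":0,"rz":0,"hand":0.05},{"dx":0,"dy":0,"dz":-0.03,"rx":0,"ry":0,"rz":0,"hand":0.05},{"dx":0,"dy":0,"dz":-0.03,"rx":0,"ry":0,"rz":0,"hand":0.07},{"dx":0,"dy":0,"dz":-0.03,"rx":0,"ry":0,"rz":0,"hand":0.07},{"dx":0,"dy":0,"dz":-0.02,"rx":0,"ry":0,"rz":0,"hand":0.07},{"dx":0,"dy":0,"dz":0,"rx":0,"ry":0,"rz":0,"hand":0.07}]'
python3 to.py .584 -.192 .12 90
```

```text
clock 6.08 pos [0.4401 0.1451 0.0563] yaw 13.21 q6 1.504 F [-4.86  8.12  0.53] M [1.44 0.78 0.47] w 0.0132 gf 34.0795361995697 zax [-0.005  0.002 -1.   ]
clock: 6.92
position: [0.4462, 0.1437, 0.2013]
ee_rot: [0.0, 0.994, 0.114, 0.005]
contact_force: [0.4, -0.3, 1.0]
width: 0.0699
gripper_force: 0.0
clock 6.92 pos [0.4462 0.1437 0.2013] yaw 13.04 q6 1.507 F [ 0.4  -0.32  0.96] M [-0.01  0.06 -0.01] w 0.0699 gf 0.0 zax [ 0.011  0.001 -1.   ]
rz -76.96 now-axes shift [0.0576 0.358  0.0825] after-turn dx dy dz -0.3357 0.1378 0.0813
```

```bash
python3 -m pendant '[{"dx":0.0058,"dy":0.0358,"dz":0,"rx":0,"ry":-0.63,"rz":0,"hand":0.07},{"dx":0.0058,"dy":0.0358,"dz":0,"rx":0,"ry":0,"rz":0,"hand":0.07},{"dx":0.0058,"dy":0.0358,"dz":0,"rx":0,"ry":0,"rz":0,"hand":0.07},{"dx":0.0058,"dy":0.0358,"dz":0,"rx":0,"ry":0,"rz":0,"hand":0.07},{"dx":0.0058,"dy":0.0358,"dz":0,"rx":0,"ry":0,"rz":0,"hand":0.07},{"dx":0.0058,"dy":0.0358,"dz":0,"rx":0,"ry":0,"rz":0,"hand":0.07},{"dx":0.0058,"dy":0.0358,"dz":0,"rx":0,"ry":0,"rz":0,"hand":0.07},{"dx":0.0058,"dy":0.0358,"dz":0,"rx":0,"ry":0,"rz":0,"hand":0.07},{"dx":0.0058,"dy":0.0358,"dz":0,"rx":0,"ry":0,"rz":0,"hand":0.07},{"dx":0.0058,"dy":0.0358,"dz":0,"rx":0,"ry":0,"rz":0,"hand":0.07},{"dx":0,"dy":0,"dz":0,"rx":0,"ry":0,"rz":0,"hand":0.07},{"dx":0,"dy":0,"dz":0,"rx":0,"ry":0,"rz":0,"hand":0.07}]'
python3 to.py .584 -.192 .1 13
python3 - <<'E'
from h import *
t=manip.get_image("top")["frame"];s=manip.get_image("scene")["frame"]
def c(f,u,v): return cv2.resize(f[v:v+75,u:u+75],(400,400),interpolation=cv2.INTER_CUBIC)
cv2.imwrite("pics/m2.png",np.hstack([c(t,230,150),c(s,220,205)])[...,::-1])
E
```

```text
clock: 7.92
position: [0.5798, -0.1941, 0.1942]
ee_rot: [0.0, 0.994, 0.112, -0.006]
contact_force: [-0.4, 0.3, -1.5]
width: 0.0702
gripper_force: 0.0
clock 7.92 pos [ 0.5798 -0.1941  0.1942] yaw 12.86 q6 0.916 F [-0.38  0.26 -1.48] M [-0.01  0.02  0.01] w 0.0702 gf 0.0 zax [-0.013 -0.002 -1.   ]
rz -0.14 now-axes shift [ 0.0058 -0.0011  0.0941] after-turn dx dy dz 0.0046 -0.0011 0.0942
```

View pics/m2.png

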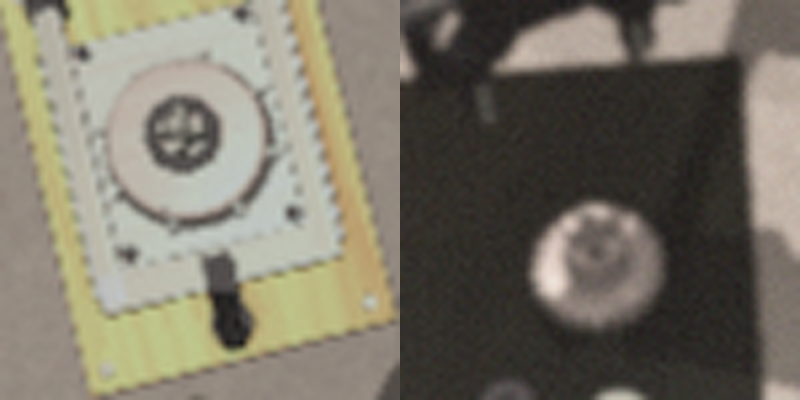

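The turnbutton now points up along the fixture's +x across the frame (lug (233,325), tip (218,262) in the left crop). The gear is still upright, at (597,262) in the right crop. I descend on it.

```bash
python3 -m pendant '[{"dx":0.0058,"dy":-0.0011,"dz":0.03,"rx":0,"ry":0.7,"rz":0,"hand":0.07},{"dx":0,"dy":0,"dz":0.03,"rx":0,"ry":0,"rz":0,"hand":0.07},{"dx":0,"dy":0,"dz":0.03,"rx":0,"ry":0,"rz":0,"hand":0.07},{"dx":0,"dy":0,"dz":0,"rx":0,"ry":0,"rz":0,"hand":0.07},{"dx":0,"dy":0,"dz":0,"rx":0,"ry":0,"rz":0,"hand":0.07},{"dx":0,"dy":0,"dz":0,"rx":0,"ry":0,"rz":0,"hand":0.07}]'
python3 to.py .584 -.192 .024 13
```

```text
clock: 8.52
position: [0.5858, -0.1891, 0.1072]
ee_rot: [0.0, 0.993, 0.114, 0.002]
contact_force: [0.3, -0.7, -0.3]
width: 0.0697
gripper_force: 0.0
clock 8.52 pos [ 0.5858 -0.1891  0.1072] yaw 13.09 q6 0.916 F [ 0.29 -0.67 -0.27] M [-0.   -0.08  0.01] w 0.0697 gf 0.0 zax [ 0.003 -0.    -1.   ]
rz 0.09 now-axes shift [-0.0027  0.0023  0.0832] after-turn dx dy dz -0.0024 0.0024 0.0832
```

```bash
python3 -m pendant '[{"dx":-0.0024,"dy":0.0024,"dz":0.02,"rx":0,"ry":-0.1,"rz":0,"hand":0.065},{"dx":0,"dy":0,"dz":0.02,"rx":0,"ry":0,"rz":0,"hand":0.065},{"dx":0,"dy":0,"dz":0.02,"rx":0,"ry":0,"rz":0,"hand":0.065},{"dx":0,"dy":0,"dz":0.012,"rx":0,"ry":0,"rz":0,"hand":0.065},{"dx":0,"dy":0,"dz":0.008,"rx":0,"ry":0,"rz":0,"hand":0.065},{"dx":0,"dy":0,"dz":0.003,"rx":0,"ry":0,"rz":0,"hand":0.065},{"dx":0,"dy":0,"dz":0,"rx":0,"ry":0,"rz":0,"hand":0.065},{"dx":0,"dy":0,"dz":0,"rx":0,"ry":0,"rz":0,"hand":0.065}]'
python3 -m pendant '[{"dx":0,"dy":0,"dz":0,"rx":0,"ry":0,"rz":0,"hand":0.045},{"dx":0,"dy":0,"dz":0,"rx":0,"ry":0,"rz":0,"hand":0.03},{"dx":0,"dy":0,"dz":0,"rx":0,"ry":0,"rz":0,"hand":0.02},{"dx":0,"dy":0,"dz":0,"rx":0,"ry":0,"rz":0,"hand":0.02},{"dx":0,"dy":0,"dz":0,"rx":0,"ry":0,"rz":0,"hand":0.02},{"dx":0,"dy":0,"dz":0,"rx":0,"ry":0,"rz":0,"hand":0.02},{"dx":0,"dy":0,"dz":0,"rx":0,"ry":0,"rz":0,"hand":0.02},{"dx":0,"dy":0,"dz":0,"rx":0,"ry":0,"rz":0,"hand":0.02}]' 60
python3 to.py .584 -.192 .024 13
```

```text
clock: 9.18
position: [0.5843, -0.1929, 0.0241]
ee_rot: [0.001, 0.994, 0.113, 0.001]
contact_force: [0.4, 0.2, 1.1]
width: 0.0653
gripper_force: 0.0
clock: 9.85
position: [0.584, -0.1926, 0.0239]
ee_rot: [0.0, 0.994, 0.113, 0.001]
contact_force: [-0.4, 1.1, 7.0]
width: 0.034
gripper_force: 60.2
clock 9.85 pos [ 0.584  -0.1926  0.0239] yaw 13.02 q6 0.912 F [-0.38  1.07  6.96] M [ 0.2   0.09 -0.02] w 0.034 gf 60.2049532905221 zax [ 0.001 -0.001 -1.   ]
rz 0.02 now-axes shift [ 0.0002 -0.0006 -0.0001] after-turn dx dy dz 0.0002 -0.0006 -0.0001
```

```bash
python3 -m pendant '[{"dx":0,"dy":0,"dz":-0.01,"rx":0,"ry":0,"rz":0,"hand":0.02},{"dx":0,"dy":0,"dz":-0.02,"rx":0,"ry":0,"rz":0,"hand":0.02},{"dx":0,"dy":0,"dz":-0.03,"rx":0,"ry":0,"rz":0,"hand":0.02},{"dx":0,"dy":0,"dz":-0.03,"rx":0,"ry":0,"rz":0,"hand":0.02},{"dx":0,"dy":0,"dz":-0.03,"rx":0,"ry":0,"rz":0,"hand":0.02},{"dx":0,"dy":0,"dz":-0.02,"rx":0,"ry":0,"rz":0,"hand":0.02},{"dx":0,"dy":0,"dz":0,"rx":0,"ry":0,"rz":0,"hand":0.02},{"dx":0,"dy":0,"dz":0,"rx":0,"ry":0,"rz":0,"hand":0.02},{"dx":0,"dy":0,"dz":0,"rx":0,"ry":0,"rz":0,"hand":0.02}]'
python3 to.py .5615 .1757 .17 13
```

```text
clock: 10.6
position: [0.5822, -0.192, 0.1614]
ee_rot: [-0.001, 0.994, 0.113, -0.001]
contact_force: [-0.0, -0.1, -2.7]
width: 0.0338
gripper_force: 60.1
clock 10.6 pos [ 0.5822 -0.192   0.1614] yaw 13.02 q6 0.912 F [-0.05 -0.11 -2.68] M [-0.03 -0.01 -0.03] w 0.0338 gf 60.06006728857756 zax [-0.003  0.001 -1.   ]
rz 0.02 now-axes shift [ 0.0627 -0.3629 -0.0082] after-turn dx dy dz 0.0626 -0.363 -0.0086
```

```bash
python3 -m pendant '[{"dx":0.0052,"dy":-0.03025,"dz":-0.0007,"rx":0,"ry":0,"rz":0,"hand":0.02},{"dx":0.0052,"dy":-0.03025,"dz":-0.0007,"rx":0,"ry":0,"rz":0,"hand":0.02},{"dx":0.0052,"dy":-0.03025,"dz":-0.0007,"rx":0,"ry":0,"rz":0,"hand":0.02},{"dx":0.0052,"dy":-0.03025,"dz":-0.0007,"rx":0,"ry":0,"rz":0,"hand":0.02},{"dx":0.0052,"dy":-0.03025,"dz":-0.0007,"rx":0,"ry":0,"rz":0,"hand":0.02},{"dx":0.0052,"dy":-0.03025,"dz":-0.0007,"rx":0,"ry":0,"rz":0,"hand":0.02},{"dx":0.0052,"dy":-0.03025,"dz":-0.0007,"rx":0,"ry":0,"rz":0,"hand":0.02},{"dx":0.0052,"dy":-0.03025,"dz":-0.0007,"rx":0,"ry":0,"rz":0,"hand":0.02},{"dx":0.0052,"dy":-0.03025,"dz":-0.0007,"rx":0,"ry":0,"rz":0,"hand":0.02},{"dx":0.0052,"dy":-0.03025,"dz":-0.0007,"rx":0,"ry":0,"rz":0,"hand":0.02},{"dx":0.0052,"dy":-0.03025,"dz":-0.0007,"rx":0,"ry":0,"rz":0,"hand":0.02},{"dx":0.0052,"dy":-0.03025,"dz":-0.0007,"rx":0,"ry":0,"rz":0,"hand":0.02}]' >/dev/null
python3 -m pendant '[{"dx":0,"dy":0,"dz":0,"rx":0,"ry":0,"rz":0,"hand":0.02},{"dx":0,"dy":0,"dz":0,"rx":0,"ry":0,"rz":0,"hand":0.02},{"dx":0,"dy":0,"dz":0,"rx":0,"ry":0,"rz":0,"hand":0.02}]' >/dev/null
python3 to.py .5615 .1757 .17 13
python3 - <<'E'
from h import *
d=manip.get_image("scene");s=d["frame"];p=manip.get_state()["position"]
def mk(q,col):
    uv=proj(d,q)
    cv2.drawMarker(big,tuple(int(v) for v in (uv-[335,160]+.5)*8),col,0,12)
big=cv2.resize(s[160:235,335:435],(800,600),interpolation=cv2.INTER_CUBIC)
mk(p,(255,0,0)); mk([.5615,.1757,.114],(0,255,0))
a=np.radians(np.arange(0,361,10))
for z,c in((p[2]-.019,(255,0,0)),(p[2]-.007,(255,255,0))):
    q=np.c_[p[0]+.035*np.cos(a),p[1]+.035*np.sin(a),0*a+z]; cv2.polylines(big,[((proj(d,q)-[335,160]+.5)*8).astype(int)],0,c)
q=np.c_[.5615+.025*np.cos(a),.1757+.025*np.sin(a),0*a+.078]; cv2.polylines(big,[((proj(d,q)-[335,160]+.5)*8).astype(int)],0,(0,255,0))
cv2.imwrite("pics/m3.png",big[...,::-1])
E
```

```text
clock 11.85 pos [0.5612 0.1748 0.1692] yaw 13.07 q6 1.527 F [ 0.46 -0.88 -1.47] M [-0.02  0.01  0.04] w 0.034 gf 60.42193718254566 zax [-0.004 -0.002 -1.   ]
rz 0.07 now-axes shift [ 0.0005 -0.0008 -0.0008] after-turn dx dy dz 0.0005 -0.0008 -0.0008
```

View pics/m3.png

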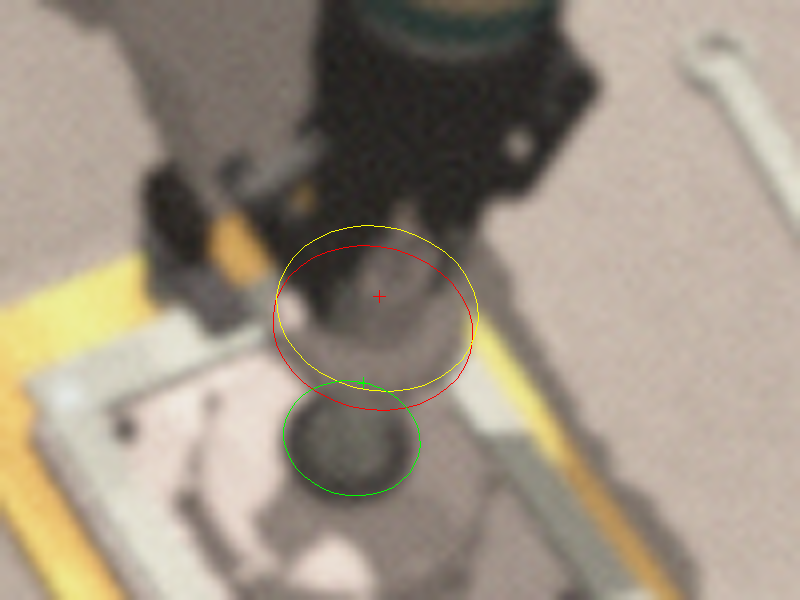

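The gear disc outline, about (275–470, to 400), matches the circles drawn from the TCP, and the collar at (349,442) matches the predicted shaft position. I go down by feel.

```bash
python3 -m pendant '[{"dx":0.0005,"dy":-0.0008,"dz":0.015,"rx":0,"ry":0.1,"rz":0,"hand":0.02},{"dx":0,"dy":0,"dz":0.012,"rx":0,"ry":0,"rz":0,"hand":0.02},{"dx":0,"dy":0,"dz":0.006,"rx":0,"ry":0,"rz":0,"hand":0.02},{"dx":0,"dy":0,"dz":0,"rx":0,"ry":0,"rz":0,"hand":0.02},{"dx":0,"dy":0,"dz":0,"rx":0,"ry":0,"rz":0,"hand":0.02}]' >/dev/null; python3 to.py .5615 .1757 .126 13
python3 -m pendant '[{"dx":0,"dy":0,"dz":0.004,"rx":0,"ry":0,"rz":0,"hand":0.02},{"dx":0,"dy":0,"dz":0.004,"rx":0,"ry":0,"rz":0,"hand":0.02},{"dx":0,"dy":0,"dz":0,"rx":0,"ry":0,"rz":0,"hand":0.02},{"dx":0,"dy":0,"dz":0,"rx":0,"ry":0,"rz":0,"hand":0.02}]'; python3 to.py .5615 .1757 .116 13
```

```text
clock 12.32 pos [0.5626 0.1752 0.1377] yaw 12.95 q6 1.529 F [ 0.42 -1.09 -0.67] M [-0.05 -0.03 -0.  ] w 0.0337 gf 60.41344542056322 zax [ 0.  0. -1.]
rz -0.05 now-axes shift [-0.001  -0.0007  0.0117] after-turn dx dy dz -0.0009 -0.0007 0.0117
clock: 12.65
position: [0.5625, 0.1761, 0.13]
ee_rot: [-0.0, 0.994, 0.113, 0.001]
contact_force: [0.7, 0.5, -2.0]
width: 0.0339
gripper_force: 60.4
clock 12.65 pos [0.5625 0.1761 0.13  ] yaw 13.02 q6 1.529 F [ 0.66  0.46 -2.04] M [ 0.04 -0.03  0.  ] w 0.0339 gf 60.43373432010412 zax [ 0.001  0.    -1.   ]
rz 0.02 now-axes shift [-0.0011  0.0002  0.014 ] after-turn dx dy dz -0.0011 0.0002 0.014
```

No contact on the cone yet (weight only), so I continue down.

```bash
python3 -m pendant '[{"dx":-0.0007,"dy":0,"dz":0.003,"rx":0,"ry":0,"rz":0,"hand":0.02},{"dx":0,"dy":0,"dz":0.003,"rx":0,"ry":0,"rz":0,"hand":0.02},{"dx":0,"dy":0,"dz":0,"rx":0,"ry":0,"rz":0,"hand":0.02},{"dx":0,"dy":0,"dz":0,"rx":0,"ry":0,"rz":0,"hand":0.02}]' >/dev/null; python3 to.py .5615 .1757 .116 13|head -1
python3 -m pendant '[{"dx":0,"dy":0,"dz":0.003,"rx":0,"ry":0,"rz":0,"hand":0.02},{"dx":0,"dy":0,"dz":0.003,"rx":0,"ry":0,"rz":0,"hand":0.02},{"dx":0,"dy":0,"dz":0,"rx":0,"ry":0,"rz":0,"hand":0.02}]'>/dev/null; python3 to.py .5615 .1757 .116 13|head -1
```

```text
clock 12.98 pos [0.5617 0.176  0.1238] yaw 13.03 q6 1.529 F [ 0.12  0.32 -1.46] M [ 0.04 -0.01  0.02] w 0.0338 gf 60.432194620370865 zax [ 0.001  0.    -1.   ]
clock 13.23 pos [0.5615 0.1759 0.1173] yaw 13.02 q6 1.529 F [-0.08  0.33 -0.98] M [-0.03 -0.02  0.01] w 0.0335 gf 60.432280004024506 zax [-0.  0. -1.]
```

```bash
python3 -m pendant '[{"dx":0,"dy":0,"dz":0.002,"rx":0,"ry":0,"rz":0,"hand":0.02},{"dx":0,"dy":0,"dz":0.0015,"rx":0,"ry":0,"rz":0,"hand":0.02},{"dx":0,"dy":0,"dz":0,"rx":0,"ry":0,"rz":0,"hand":0.02},{"dx":0,"dy":0,"dz":0,"rx":0,"ry":0,"rz":0,"hand":0.02}]'>/dev/null; python3 to.py .5615 .1757 .116 13|head -1
python3 -m pendant '[{"dx":0,"dy":0,"dz":0.002,"rx":0,"ry":0,"rz":0,"hand":0.02},{"dx":0,"dy":0,"dz":0,"rx":0,"ry":0,"rz":0,"hand":0.02},{"dx":0,"dy":0,"dz":0,"rx":0,"ry":0,"rz":0,"hand":0.02}]'>/dev/null; python3 to.py .5615 .1757 .116 13|head -1
```

```text
clock 13.57 pos [0.5623 0.176  0.1144] yaw 13.02 q6 1.529 F [ 0.93  0.16 -2.83] M [ 0.01 -0.15 -0.05] w 0.0335 gf 60.46455156058073 zax [ 0.002  0.    -1.   ]
clock 13.82 pos [0.5624 0.176  0.1126] yaw 13.02 q6 1.529 F [ 1.17  0.39 -2.61] M [-0.01 -0.25 -0.07] w 0.0339 gf 60.56553952395916 zax [ 0.002  0.    -1.   ]
```

```bash
python3 -m pendant '[{"dx":-0.0004,"dy":0,"dz":0.003,"rx":0,"ry":0,"rz":0,"hand":0.02},{"dx":0,"dy":0,"dz":0.002,"rx":0,"ry":0,"rz":0,"hand":0.02},{"dx":0,"dy":0,"dz":0,"rx":0,"ry":0,"rz":0,"hand":0.02},{"dx":0,"dy":0,"dz":0,"rx":0,"ry":0,"rz":0,"hand":0.02}]'>/dev/null; python3 to.py .5615 .1757 .116 13|head -1
python3 -m pendant '[{"dx":0,"dy":0,"dz":0.003,"rx":0,"ry":0,"rz":0,"hand":0.02},{"dx":0,"dy":0,"dz":0.002,"rx":0,"ry":0,"rz":0,"hand":0.02},{"dx":0,"dy":0,"dz":0,"rx":0,"ry":0,"rz":0,"hand":0.02},{"dx":0,"dy":0,"dz":0,"rx":0,"ry":0,"rz":0,"hand":0.02}]'>/dev/null; python3 to.py .5615 .1757 .116 13|head -1
```

```text
clock 14.15 pos [0.5624 0.176  0.1076] yaw 13.02 q6 1.529 F [ 2.68  0.55 -1.25] M [ 0.01 -0.57 -0.12] w 0.0338 gf 60.82437392324209 zax [ 0.003  0.001 -1.   ]
clock 14.48 pos [0.5624 0.1759 0.1027] yaw 13.02 q6 1.529 F [ 3.53 -0.83  0.82] M [-0.07 -0.66 -0.12] w 0.0336 gf 61.18251129984856 zax [ 0.003  0.001 -1.   ]
```

It meshed straight away. I relieve the side load and slide on to the collar.

```bash
python3 -m pendant '[{"dx":0.0014,"dy":0,"dz":0.003,"rx":0,"ry":0,"rz":-0.5,"hand":0.02},{"dx":0,"dy":0,"dz":0.0025,"rx":0,"ry":0,"rz":0,"hand":0.02},{"dx":0,"dy":0,"dz":0,"rx":0,"ry":0,"rz":0,"hand":0.02},{"dx":0,"dy":0,"dz":0,"rx":0,"ry":0,"rz":0,"hand":0.02}]' 80 >/dev/null; python3 to.py .5615 .1757 .116 13|head -1
python3 -m pendant '[{"dx":0,"dy":0,"dz":0.003,"rx":0,"ry":0,"rz":0,"hand":0.02},{"dx":0,"dy":0,"dz":0.002,"rx":0,"ry":0,"rz":0,"hand":0.02},{"dx":0,"dy":0,"dz":0,"rx":0,"ry":0,"rz":0,"hand":0.02},{"dx":0,"dy":0,"dz":0,"rx":0,"ry":0,"rz":0,"hand":0.02}]'>/dev/null; python3 to.py .5615 .1757 .116 13|head -1
```

```text
clock 14.82 pos [0.5626 0.176  0.0974] yaw 13.52 q6 1.52 F [ 1.06 -0.63  4.4 ] M [-0.14 -0.26 -0.21] w 0.0335 gf 81.26577347517014 zax [ 0.001  0.    -1.   ]
clock 15.15 pos [0.5627 0.176  0.0939] yaw 13.52 q6 1.52 F [-1.02 -1.9  13.04] M [-0.25  0.21 -0.2 ] w 0.0335 gf 82.28080965578556 zax [ 0.001  0.    -1.   ]
```

```bash
python3 -m pendant '[{"dx":-0.0005,"dy":0,"dz":0.003,"rx":0,"ry":0,"rz":1,"hand":0.02},{"dx":0,"dy":0,"dz":0.002,"rx":0,"ry":0,"rz":0,"hand":0.02},{"dx":0,"dy":0,"dz":0,"rx":0,"ry":0,"rz":0,"hand":0.02},{"dx":0,"dy":0,"dz":0,"rx":0,"ry":0,"rz":0,"hand":0.02}]' >/dev/null; python3 to.py .5615 .1757 .116 13|head -1
python3 -m pendant '[{"dx":0,"dy":0,"dz":0.002,"rx":0,"ry":0,"rz":0,"hand":0.02},{"dx":0,"dy":0,"dz":0.001,"rx":0,"ry":0,"rz":0,"hand":0.02},{"dx":0,"dy":0,"dz":0,"rx":0,"ry":0,"rz":0,"hand":0.02},{"dx":0,"dy":0,"dz":0,"rx":0,"ry":0,"rz":0,"hand":0.02}]'>/dev/null; python3 to.py .5615 .1757 .116 13|head -1
```

```text
clock 15.48 pos [0.5627 0.1761 0.0888] yaw 12.55 q6 1.537 F [-0.77 -0.85 12.74] M [-0.21  0.06 -0.03] w 0.0334 gf 81.68888613581657 zax [ 0.002  0.    -1.   ]
clock 15.82 pos [0.5627 0.1761 0.0879] yaw 12.55 q6 1.537 F [-3.2  -1.35 23.25] M [-0.3   0.6  -0.13] w 0.0333 gf 83.002053424716 zax [ 0.003  0.    -1.   ]
```

The force jumps to 23 N at z 0.0879, exactly the home height. I hold and check once.

```bash
python3 -m pendant '[{"dx":-0.0005,"dy":0,"dz":0.0003,"rx":0,"ry":0,"rz":0,"hand":0.02},{"dx":0,"dy":0,"dz":0,"rx":0,"ry":0,"rz":0,"hand":0.02},{"dx":0,"dy":0,"dz":0,"rx":0,"ry":0,"rz":0,"hand":0.02},{"dx":0,"dy":0,"dz":0,"rx":0,"ry":0,"rz":0,"hand":0.02},{"dx":0,"dy":0,"dz":0,"rx":0,"ry":0,"rz":0,"hand":0.02},{"dx":0,"dy":0,"dz":0,"rx":0,"ry":0,"rz":0,"hand":0.02},{"dx":0,"dy":0,"dz":0,"rx":0,"ry":0,"rz":0,"hand":0.02},{"dx":0,"dy":0,"dz":0,"rx":0,"ry":0,"rz":0,"hand":0.02}]'>/dev/null; python3 to.py .5615 .1757 .116 13|head -1
python3 - <<'E'
from h import *
s=manip.get_image("scene")["frame"]
cv2.imwrite("pics/m4.png",cv2.resize(s[150:285,300:480],(800,600),interpolation=cv2.INTER_CUBIC)[...,::-1])
E
```

```text
clock 16.48 pos [0.5627 0.1761 0.0879] yaw 12.55 q6 1.537 F [-3.06 -2.93 23.07] M [-0.28  0.49 -0.06] w 0.0334 gf 83.01002003252506 zax [ 0.005  0.001 -1.   ]
```

View pics/m4.png

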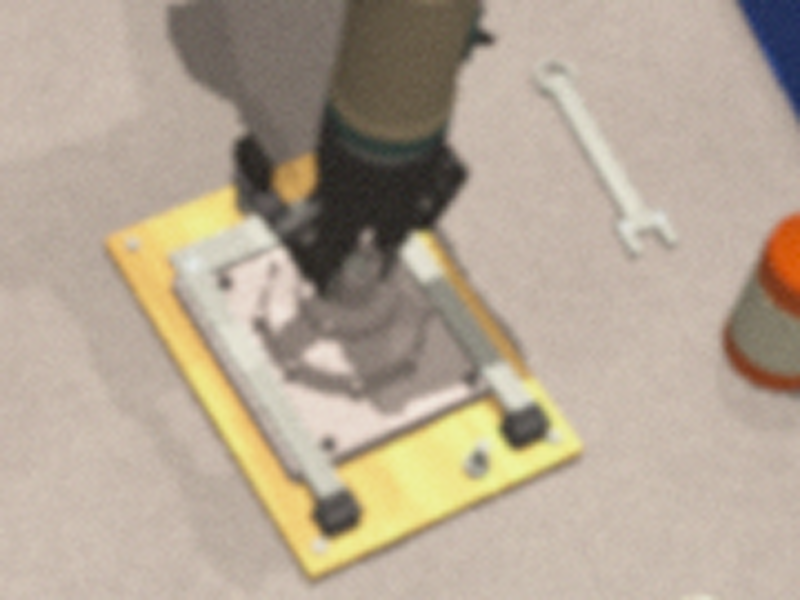

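The gear sits low on the housing at about (370,310), the collar is hidden below it, the frame is flat and the turnbutton at (255,170)–(300,215) is across it. The bolt (478,458) is in place and the readings are steady, so I hand in.

```bash
python3 -c "
from rig import manip
print(manip.sign_off())"
```

```text
the job is handed in; nothing more can be done
None
```

The job is handed in: the turnbutton is at its stop across the frame, and the gear is meshed and still gripped. It is pressed fully home at about 23 N, judging by the TCP height and force readings, and the clock stood at about 16.5 s.

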